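# Make up the wash-up carrier and scan it out

## Task

Get the wash-up carrier ready to go: screw the caps of its two waste jars fully tight, and nest every loose kidney dish in the one standing in the carrier, each turned so that it drops fully home in the dish below. Then pick up the hand scanner, hold it steady for a good second about 10 cm from the carrier's sloping label, pointing squarely at the middle of the label, and lay it back in its dock. Leave everything else on the bench where it is.

Things in the scene. Friction and masses are not known exactly. Their poses are not given: they have to be found in the camera images.
- carrier: grey wash-up carrier, a fixed tray 270 x 260 mm with 18 mm walls and a 4 mm floor, a low wire handle (to 46 mm) on each x end. Origin: centre of the underside, z up. The base dish stands in its -y half, the two waste jars at x = -65 and +65 mm, y = +75 mm; the label slopes on its -y edge.
- basedish: the stainless kidney dish that already stands on the carrier's floor: shape, size and frame as dish1, 220 g, not fixed. All dishes have sloping walls 2 mm thick and a foot 14 mm high, which rests on the floor of the dish below; their rim lies 28.5 mm either side of an arc of radius 75 mm through the origin, centred at y = +75 mm, half angle 0.6 rad; the hollow is 37 mm wide at z = 24 mm.
- dish1: loose stainless kidney dish, 142 mm long, 70 mm over its ends, 57 mm across its waist, 38 mm high, 120 g. Origin: underside, middle of the waist; x along the dish, y across the waist to the hollow (inward curved) side, z up. Grip the rolled rim across the waist (y = -28.5 to 28.5 mm, 6 mm high). Fully home in a dish of the same outline it sits 14 mm higher, with 2 mm of play. May be absent.
- dish2: as dish1: another loose dish of the same kind and frame. May be absent.
- dish3: as dish1: another loose dish of the same kind and frame. May be absent.
- dish4: as dish1: another loose dish of the same kind and frame. May be absent.
- dish1_inner (a point): point on the rim of dish1 at the middle of its hollow side (y = 28.5 mm, z = 38 mm in the dish's frame)
- dish2_inner (a point): point on the rim of dish2 at the middle of its hollow side (y = 28.5 mm, z = 38 mm in the dish's frame)
- dish3_inner (a point): point on the rim of dish3 at the middle of its hollow side (y = 28.5 mm, z = 38 mm in the dish's frame)
- dish4_inner (a point): point on the rim of dish4 at the middle of its hollow side (y = 28.5 mm, z = 38 mm in the dish's frame)
- cap1 (a joint): screw cap of the jar at x = -65 mm in the carrier; rad, 0 = fully tight (a stop), grows anticlockwise seen from above, to 1.6; starts 0.5 to 1.2 loose. Stiff (0.05 N m): it stays where it is left. Tighten it clockwise.
- cap2 (a joint): screw cap of the jar at x = +65 mm in the carrier; rad, 0 = fully tight (a stop), grows anticlockwise seen from above, to 1.6; starts 0.5 to 1.2 loose. Stiff (0.05 N m): it stays where it is left. Tighten it clockwise.
- cap1_top (a point): centre of the top of cap1, on its axis, 84 mm above the bench: a ribbed blue cap 51 mm in diameter and 24 mm high, on a white jar 56 mm in diameter fixed in the carrier; a white line on the cap points along the carrier's -y, at a tick on the jar's pocket, when tight
- cap2_top (a point): centre of the top of cap2, on its axis, 84 mm above the bench: a ribbed blue cap 51 mm in diameter and 24 mm high, on a white jar 56 mm in diameter fixed in the carrier; a white line on the cap points along the carrier's -y, at a tick on the jar's pocket, when tight
- label: barcode label, 66 x 42 mm, on a holder that slopes at 45 degrees on the carrier's -y edge. Origin: centre of the label's face, 24 mm above the bench; x along the label, z is the outward normal (away from the carrier and up).
- scanner: pocket barcode scanner, 120 mm long and 34 mm high, 160 g: white handle 36 mm wide and 31 mm high from x = -60 to 24 mm, black head 46 mm wide from x = 20 to 60 mm. Origin: on the underside, near the centre of mass; x runs along it to the window, y across, z up. Grip the handle across y at about x = -5 mm. It reads along +x: no trigger needs pulling.
- scanner_window (a point): centre of the scanner's window at its front end (x = 60 mm, z = 17 mm in its frame); the axes are the scanner's
- dock: fixed black charging dock, a plate 140 x 70 x 12 mm. Origin: centre of the underside. The scanner lies on it, window to the dock's +x, origin over origin, axes alike, at z = 12 mm. Cheeks and end stops to z = 24 mm (x = -70 to -43 and 30 to 71 mm) guide it with about 6 mm of play each side; between them the sides are free for fingers.
- flask: bystander: T25 culture flask lying flat, 103 x 50 x 25 mm, orange cap. Origin: underside. Leave it.
- petri: bystander: stack of three small petri dishes, 58 mm across, 41 mm high. Origin: underside. Leave it.
- ethanol: bystander: white bottle, 62 mm across, 160 mm high. Origin: underside. Leave it.
- timer: bystander: white bench timer lying flat, 62 x 62 x 16 mm. Origin: underside. Leave it.
- forceps: bystander: steel forceps lying flat, 120 mm long. Origin: underside. Leave it.

How it is judged:
By the outcome, as a careful person would: the job done as asked, in the order asked, and still so for the second after the job is handed in, with the robot touching nothing.
Of dish1, dish2, dish3, dish4 only 3 to 4 are there at a start; the rules pass over those that are not, and their reading is None.
At some moment in a run one of dish1, dish2, dish3, dish4 may be knocked a few centimetres aside while the robot is not near it.
It also fails if it takes over 192 s, if anything falls off the work surface, if the arm or the gripper's body presses on something with over 40 N, if the wrist force passes 120 N, or if a joint passes its speed limit or range.

## Robot

A 6-joint arm with a two-finger parallel gripper is mounted at the origin on the work surface. World frame = base frame: x ahead of the robot, y to its left, z up, the work surface at z = 0. Lengths are in m, angles in degrees, forces in N, time in s.
With the tool pointing down it reaches from about 0.375 to 0.825 m from the base axis. Payload 5.5 kg.
Tool frame: the origin (TCP) lies midway between the tips of the shut fingers; the grasp point (between the pads) lies robot.tcp_to_grasp behind it (robot.tcp_to_grasp is the distance from the TCP to the grasp point, in m); z points along the fingers, y is the line along which they close (so a half turn about z gives the same grasp; the last joint's range is limited). The gripper opens to 85 mm and grips with 20 to 120 N. Pads are 22 mm wide; open, the fingers measure 114 mm over their backs; the gripper's body (76 mm by 85 mm) begins 54 mm behind the grasp point. The pads swing forward as they close: fully open they stand 13 mm farther back than shut.
Start: joints at [69.442, 17.962, -2.699, 69.339, 0, 90], TCP at [0.211, 0.562, 0.231] pointing down, gripper open.
Joint ranges: [-152.73, 152.73], [-39.44, 99.34], [-58.76, 71.6], [-118.89, 123.64], [-81.53, 83.1], [-180, 180]. Speed limits (degrees/s): [136.94, 136.94, 172.46, 180, 180, 180].

## Interface

Orientations are given as [roll, pitch, yaw] about the fixed x, y, z axes, in that order (R = Rz(yaw) Ry(pitch) Rx(roll)).
In Python, from bench import robot, viewer, cut_out, mark_of gives the robot as it stands. Calls block until the motion is done:
- robot.move_pose(position, orientation): joint-space move of the TCP to a pose.
- robot.servo_line(position, rotation=None, vel=0.15): straight line of the TCP; rotation=None keeps the orientation; vel is the mean speed in m/s.
- robot.set_joints(angles): joint-space move.
- robot.release() and robot.gripper_close(grasp_force=None): open the fingers fully, or close them until they stop; grasp_force is the grip in N (None keeps the last).
- robot.sleep(seconds).
- robot.ik(position, orientation): joint angles nearest the present ones, or None.
- viewer.snapshot(name): name is "side" or "top"; returns the picture (420x560x3 uint8, red, green, blue); there is no depth.
- viewer.camera_model(name): a dict with "fovy" (degrees; the focal length in pixels is half the picture's height over the tangent of half this angle, whatever the lens; pixels are square), "cx", "cy" (the principal point, pixels), "R" (3x3) and "t" (3): a world point X has camera coordinates R X + t. Camera axes: x right, y down, z forward; pixel columns grow to the right and rows downward; lengths in m; the calibration is good to about 2 mm. A picture is of the moment at which its call begins. camera_model takes no time and is no camera call.
A pose or a line that the arm cannot do raises robot.Unreachable and nothing moves.
- robot.finish_job(): hands the job in; it is judged then, once.
Trained networks look in the newest picture that a camera, given by its name, has taken for a name from the list of things; names that differ only in an ending like _2 or _b are one class to them, and where a whole thing is asked for, a point or a joint stands for the part that bears it (a point fixed in the world has none). Each returns a list of dicts, best first, with "conf" (0 to 1); they miss things now and then, are a little off and sometimes report something else, mostly with a low value. They report only what shows in the picture. A call takes as long as a camera call.
- cut_out(camera, target): "pixels" (420x560 bool, what is visible of it).
- mark_of(camera, target): "point" ([x, y, z] in m, in world coordinates, good to about 4 mm: a listed point, or the origin of a listed thing).
Readings, each from a call of its own:
- robot.current_clock(): time.
- robot.current_joint_positions(): joint angles.
- robot.current_joint_velocities(): joint speeds.
- robot.current_joint_torque(): joint torques, N m.
- robot.current_tool_pos(): TCP position.
- robot.current_ee_rot(): TCP orientation.
- robot.current_wrist_force(): force on the tool from outside, world axes, zero at the start.
- robot.current_torque(): the same for the moment, N m.
- robot.current_grip_width(): finger opening in m.
- robot.current_grasp_force(): force on a finger pad.
Only numpy, scipy, OpenCV 4.12 (cv2) and the standard library are available. Lean on these libraries where they do the work, as an engineer would, in place of code of your own. Each camera call takes 0.05 s, during which the arm holds its last target. There are 200 camera calls.

## Working session

There is one attempt and no reset: what is moved stays moved. The work goes in short steps, each a Python script; the robot and the scene stay as the last script left them, time stands still between calls to the robot, and variables do not carry over. Pictures are saved under pics/ and viewed, at most 14 in all, crops included, and the job is handed in when it is done.

```bash
ls; mkdir -p pics
python3 - <<'E'
from bench import robot, viewer, cut_out, mark_of
import cv2
for n in("top","side"):
    im=viewer.snapshot(n); cv2.imwrite(f"pics/{n}0.png",cv2.resize(im[:,:,::-1],(800,600),interpolation=cv2.INTER_CUBIC))
    c=viewer.camera_model(n); print(n,c)
for t in ["carrier","basedish","dish1","dish1_inner","cap1_top","label","scanner","scanner_window","dock","flask","petri","ethanol","timer","forceps"]:
    for n in("top","side"):
        print(t,n,[(d["point"],round(d["conf"],2)) for d in mark_of(n,t)])
print(robot.tcp_to_grasp,robot.current_clock(),robot.current_ee_rot())
E
```

```text
bench.py
pics
top {'fovy': 44.59266323077135, 'cx': 283.27491951490634, 'cy': 208.45008478177462, 'R': array([[-0.01434062, -0.99985847, -0.00879719],
       [-0.98016585,  0.0157963 , -0.19754843],
       [ 0.19765943,  0.00578974, -0.98025365]]), 't': array([0.05657308, 0.60524106, 1.17721616])}
side {'fovy': 52.447461410425305, 'cx': 277.7664757657071, 'cy': 209.29293097789642, 'R': array([[-0.97080451, -0.23970418, -0.00897224],
       [-0.15996792,  0.67483744, -0.7204198 ],
       [ 0.17874244, -0.69795153, -0.69348021]]), 't': array([0.5928353 , 0.14913284, 1.14972895])}
carrier top [([0.5112, 0.254, 0.0014], 0.72), ([0.4413, -0.2199, 0.0036], 0.34)]
carrier side [([0.512, 0.2501, 0.0076], 0.9)]
basedish top [([0.5088, 0.1919, 0.0039], 0.94), ([0.6395, -0.2271, 0.001], 0.72)]
basedish side [([0.5085, 0.1916, 0.0057], 0.7), ([0.6374, -0.2274, 0.0032], 0.17)]
dish1 top [([0.4412, -0.2202, 0.0031], 0.92), ([0.4547, -0.0496, 0.0011], 0.75), ([0.6388, -0.2298, -0.0006], 0.75), ([0.6329, -0.0481, -0.0009], 0.73), ([0.481, -0.0439, 0.0389], 0.67)]
dish1 side [([0.6296, -0.0457, -0.00
[... 1018 characters left out ...]
, 0.77), ([0.5241, -0.4132, 0.0095], 0.56)]
flask side [([0.7834, -0.077, -0.0009], 0.79)]
petri top [([0.5425, -0.1405, 0.0029], 0.7)]
petri side [([0.5397, -0.1408, -0.0028], 0.9)]
ethanol top [([0.7082, -0.3468, 0.0012], 0.8), ([0.6395, -0.2289, 0.0013], 0.6), ([0.4794, -0.0448, 0.0413], 0.55)]
ethanol side [([0.7121, -0.3468, 0.0001], 0.69)]
timer top [([0.5194, 0.4894, 0.0016], 0.96), ([0.6365, -0.2299, -0.0008], 0.43)]
timer side [([0.5252, 0.4881, -0.0022], 0.8), ([0.6067, -0.2343, 0.0336], 0.54), ([0.524, -0.4087, -0.0002], 0.16)]
forceps top [([0.6475, 0.4504, 0.0045], 0.61)]
forceps side [([0.6476, 0.4517, -0.0023], 0.6)]
0.0187 1.5 [-1.79998483e+02 -1.49775370e-03  1.59442199e+02]
```

View pics/top0.png

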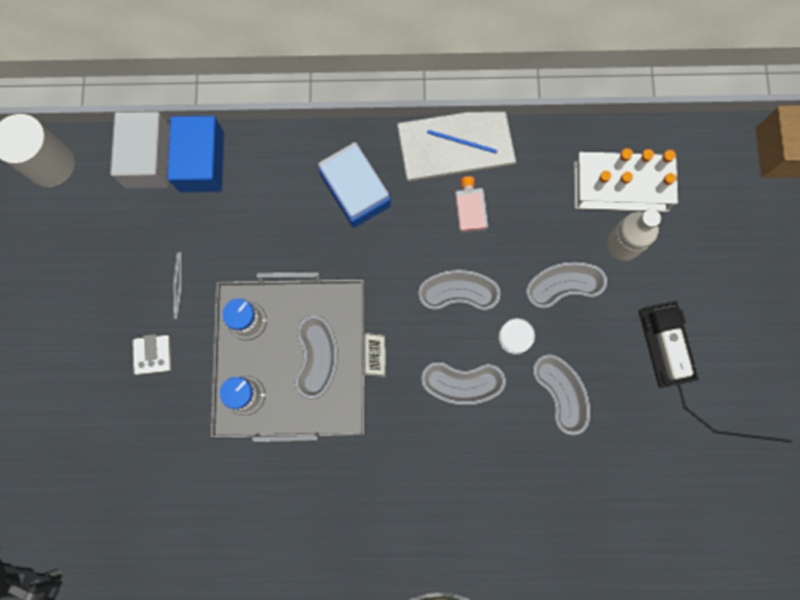

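View pics/side0.png

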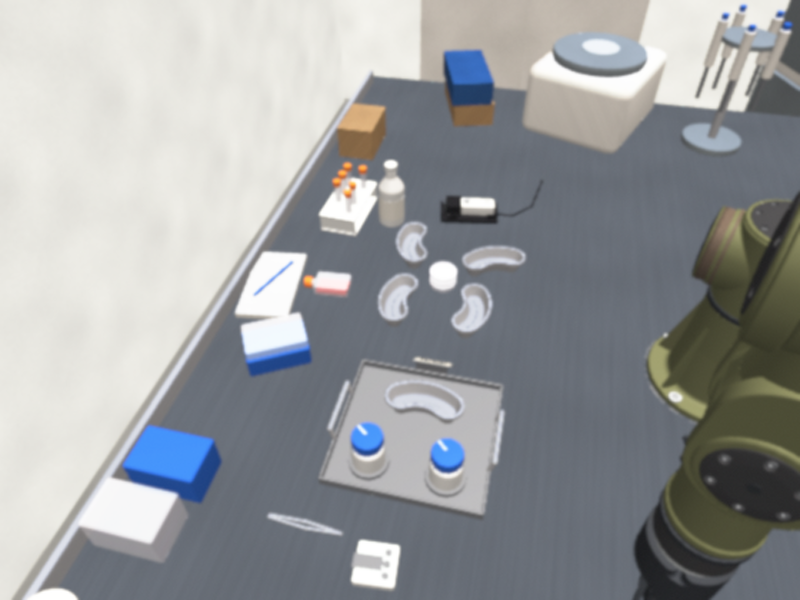

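The top view shows four loose dishes around the petri stack, with the carrier at (290,358), the cap lines pointing up-right, and the scanner on its dock at (670,345). The side view agrees. Next I'll fit the poses from masks in both views.

```bash
cat > h.py <<'E'
import numpy as np, cv2
from scipy.optimize import minimize
from scipy.spatial.transform import Rotation as Rot
from bench import robot, viewer, cut_out, mark_of
CAM={n:viewer.camera_model(n) for n in("top","side")}
def proj(n,P):
    c=CAM[n]; q=np.atleast_2d(P)@c["R"].T+c["t"]; f=210/np.tan(np.radians(c["fovy"]/2))
    return np.c_[c["cx"]+f*q[:,0]/q[:,2], c["cy"]+f*q[:,1]/q[:,2]]
def kidney(z,w,R=.075,a=.6):
    t=np.linspace(-a,a,15); e=np.linspace(0,np.pi,13)[1:-1]
    out=[((R+w)*np.sin(u),R-(R+w)*np.cos(u)) for u in t]
    d=np.array([np.cos(a),np.sin(a)]); o=np.array([np.sin(a),-np.cos(a)])
    c=np.array([R*np.sin(a),R-R*np.cos(a)])
    capR=[c+w*(np.cos(k)*o+np.sin(k)*d) for k in e]
    inn=[((R-w)*np.sin(u),R-(R-w)*np.cos(u)) for u in t[::-1]]
    capL=[p*[-1,1] for p in capR[::-1]]
    p=np.array(out+capR+inn+capL); return np.c_[p,np.full(len(p),z)]
DISH=[kidney(.038,.0285),kidney(.032,.0285),kidney(.024,.0205),kidney(.014,.015),kidney(0,.015)]
def circ(r,z):
    a=np.linspace(0,2*np.pi,41)[:-1]; return np.c_[r*np.cos(a),r*np.sin(a),np.full(40,z)]
CAP=[circ(.0255,0),circ(.0255,-.012),circ(.0255,-.024)]
def rect(x0,x1,y0,y1,z): return np.array([[x0,y0,z],[x1,y0,z],[x1,y1,z],[x0,y1,z]])
def box(x0,x1,y0,y1,zs): return [rect(x0,x1,y0,y1,z) for z in zs]
SCAN=box(-.06,.024,-.018,.018,[0,.008,.016,.024,.031])+box(.02,.06,-.023,.023,[0,.009,.017,.026,.034])
DOCK=box(-.07,.07,-.035,.035,[0,.006,.012])
c45=np.sqrt(.5)
LABEL=[rect(-.033,.033,-.021,.021,0)@np.array([[1,0,0],[0,c45,c45],[0,-c45,c45]])]
S=4
def render(n,polys,p,lo,hi):
    m=np.zeros(((hi[1]-lo[1])*S,(hi[0]-lo[0])*S),np.uint8)
    c,s=np.cos(p[3]),np.sin(p[3]); R=np.array([[c,-s,0],[s,c,0],[0,0,1]])
    for q in polys:
        uv=(proj(n,q@R.T+p[:3])+.5-lo)*S-.5
        cv2.fillPoly(m,[np.round(uv*16).astype(np.int32)],1,shift=4)
    return m
def fit(masks,polys,p0,free=(0,1,2,3)):
    D=[]
    for n,m in masks.items():
        ys,xs=np.nonzero(m); lo=np.array([xs.min(),ys.min()])-10; hi=np.array([xs.max(),ys.max()])+11
        lo=np.maximum(lo,0); hi=np.minimum(hi,[560,420])
        D.append((n,cv2.resize(m[lo[1]:hi[1],lo[0]:hi[0]].astype(np.float32),None,fx=S,fy=S,interpolation=cv2.INTER_LINEAR)>.5,lo,hi))
    free=list(free); p0=np.array(p0,float)
    def cost(v):
        p=p0.copy(); p[free]=v; c=0
        for n,m,lo,hi in D:
            r=render(n,polys,p,lo,hi)>0; c+=1-(r&m).sum()/max(1,(r|m).sum())
        return c/len(D)
    st=np.array([.006,.006,.006,.2])[free]; v=p0[free]
    for k in(1,.4):
        sim=np.vstack([v]+[v+st*k*e for e in np.eye(len(free))])
        r=minimize(cost,v,method="Nelder-Mead",options=dict(initial_simplex=sim,xatol=1e-5,fatol=1e-5)); v=r.x
    p=p0.copy(); p[free]=v; return p,1-r.fun
def cuts(t,snap=True):
    out={}
    for n in("top","side"):
        if snap: viewer.snapshot(n)
        out[n]=cut_out(n,t)
    return out
def near(cs,X,rad):
    """per view: the mask whose centroid is nearest the projection of X"""
    o={}
    for n,l in cs.items():
        b=[]
        for d in l:
            m=d["pixels"]
            if m.sum()<30: continue
            ys,xs=np.nonzero(m); b.append((np.hypot(*(np.array([xs.mean(),ys.mean()])-proj(n,X)[0])),-d["conf"],m))
        if b:
            k=min(b,key=lambda t:(t[0]))
            if k[0]<rad: o[n]=k[2]
    return o
def fit_dish(cs,X,z=0,rad=15,free=(0,1,2,3)):
    ms=near(cs,np.r_[X[:2],z+.03],rad)
    if not ms: return None
    best=None
    for y in np.arange(8)*np.pi/4:
        q=fit(ms,DISH,[X[0],X[1],z,y],(0,1,3))
        if best is None or q[1]>best[1]: best=q
    q=fit(ms,DISH,best[0],free) if 2 in free and len(ms)>1 else best
    return q[0],round(q[1],3),list(ms)
def capangle(n,C,im):
    """white line angle (0 = -y, anticlockwise) on top face at C"""
    g=np.arange(-.024,.0241,.0005); X,Y=np.meshgrid(g,g)
    uv=proj(n,np.c_[X.ravel(),Y.ravel(),0*X.ravel()]+C).astype(np.float32).reshape(X.shape+(2,))
    p=cv2.remap(im,uv[...,0],uv[...,1],cv2.INTER_CUBIC).astype(float)
    r=np.hypot(X,Y); w=np.clip(p[...,0]-60,0,None)*(r<.022)*(r>.006)
    a=np.arctan2((w*Y/r.clip(1e-6)).sum(),(w*X/r.clip(1e-6)).sum()); return a+np.pi/2, w.sum()
E
cat > m.py <<'E'
from h import *
np.set_printoptions(precision=4,suppress=True)
cs=cuts("dish1")
for X in [(.443,-.221),(.457,-.046),(.639,-.229),(.631,-.047)]: print("dish",X,fit_dish(cs,X))
cb=cuts("basedish",False); print("base",fit_dish(cb,(.509,.192),.004))
cc=cuts("cap1_top",False)
ims={n:viewer.snapshot(n) for n in CAM}
for X in [(.452,.327,.084),(.578,.327,.084)]:
    ms={}
    for n in CAM:
        im=ims[n].astype(int); b=(im[...,2]>im[...,0]+60)
        k=np.zeros(b.shape,np.uint8); u=proj(n,np.array(X)-[0,0,.012])[0]; cv2.circle(k,tuple(int(round(v)) for v in u),22,1,-1)
        b=cv2.morphologyEx((b&(k>0)).astype(np.uint8),cv2.MORPH_CLOSE,np.ones((7,7),np.uint8)); ms[n]=b>0
    q=fit(ms,CAP,[*X,0],(0,1,2)); print("cap",q,[capangle(n,q[0][:3],ims[n]) for n in CAM])
for t,P,X in [("scanner",SCAN,(.526,-.409,.012,.2)),("dock",DOCK,(.526,-.409,0,.2)),("label",LABEL,(.5145,.099,.024,0))]:
    c=cuts(t,False); ms=near(c,np.array(X[:3]),15); print(t,fit(ms,P,X),list(ms),[m.sum() for m in ms.values()])
E
python3 m.py
```

```text
dish (0.443, -0.221) (array([ 0.4477, -0.2247,  0.0002,  6.6797]), np.float64(0.953), ['top', 'side'])
dish (0.457, -0.046) (array([ 0.4555, -0.0473, -0.0015,  4.6491]), np.float64(0.932), ['top', 'side'])
dish (0.639, -0.229) (array([ 0.6412, -0.2294, -0.0012,  1.7881]), np.float64(0.921), ['top', 'side'])
dish (0.631, -0.047) (array([ 0.6311, -0.0464, -0.0011,  1.5564]), np.float64(0.959), ['top', 'side'])
base (array([ 0.511 ,  0.1921,  0.0026, -0.0363]), np.float64(0.958), ['top', 'side'])
cap (array([0.4498, 0.3252, 0.0876, 0.    ]), np.float64(0.8887569817493182)) [(np.float64(0.7267011839057205), np.float64(65803.0)), (np.float64(0.7629592740851796), np.float64(189719.0))]
cap (array([0.58  , 0.3251, 0.0872, 0.    ]), np.float64(0.8902430660049861)) [(np.float64(0.8423572554906241), np.float64(57910.0)), (np.float64(0.8651339309960027), np.float64(179627.0))]
scanner (array([ 0.5283, -0.4069,  0.012 ,  0.1558]), np.float64(0.8365776082425566)) ['top', 'side'] [np.int64(921), np.int64(394)]
dock (array([ 0.5286, -0.4086, -0.004 ,  0.2164]), np.float64(0.4274321537671053)) ['top', 'side'] [np.int64(701), np.int64(278)]
label (array([0.5174, 0.101 , 0.0201, 0.0153]), np.float64(0.683650255314988)) ['top', 'side'] [np.int64(444), np.int64(72)]
```

```bash
cat >> h.py <<'E'
def down(p,yaw): return robot.move_pose(list(map(float,p)),[180.,0.,float((yaw+180)%360-180)])
def ikd(p,yaw): return robot.ik(list(map(float,p)),[180.,0.,float((yaw+180)%360-180)])
def rep(s): print(s,round(robot.current_clock(),2),np.round(robot.current_tool_pos(),4),"w",round(robot.current_grip_width(),4),"F",np.round(robot.current_wrist_force(),1))
E
cat > caps.py <<'E'
from h import *
for (x,y,a) in [(.4505,.3265,.745),(.5795,.3265,.855)]:
    t=np.degrees(a)+12
    y0=90+t/2
    print(ikd((x,y,.16),y0),ikd((x,y,.06),y0-t))
    down((x,y,.16),y0); rep("above")
    robot.servo_line([x,y,.0600]); rep("down")
    robot.gripper_close(40); rep("grip")
    j=np.array(robot.current_joint_positions()); j0=j[5]
    j[5]+=t if False else 0
    # sense of J6: find from ik
    k=ikd(robot.current_tool_pos(),y0-t); k=np.array(k); print("dj",np.round(k-j,1))
    for f in(.5,1.): robot.set_joints(list(j+(k-j)*f)); print(np.round(robot.current_torque(),2),end=' ')
    rep("turned")
    robot.release(); robot.servo_line([x,y,.16]); rep("up")
E
python3 caps.py
```

```text
[ 35.93273228  15.52366409 -15.50975181  58.9665841    0.
  98.59005441] [ 35.93273228  20.65496747 -22.74487915  46.60015338   0.
 153.27541014]
above 3.59 [0.4503 0.3275 0.1604] w 0.0853 F [ 1.  -0.8  0.3]
down 4.41 [0.4509 0.3272 0.0607] w 0.0857 F [-0.1 -0.1  1.3]
grip 4.84 [0.4488 0.3258 0.0609] w 0.0499 F [-6.9 -3.6 10.3]
dj [ 0.  -0.1 -0.2 -0.2 -0.1 54.7]
[-0.    0.05 -0.04] [ 1.19 -0.42  0.47] turned 5.91 [0.4494 0.3269 0.0612] w 0.05 F [ 1.8  4.2 -5. ]
up 7.17 [0.45   0.3261 0.1592] w 0.0854 F [0.4 0.  0.1]
[29.3976384  26.87081579  0.88272846 64.01191267  0.         88.90369266] [ 29.3976384   30.99422753  -6.31107456  52.69469791   0.
 149.89158414]
above 8.21 [0.5787 0.3262 0.1591] w 0.0853 F [ 0.4  0.8 -0. ]
down 9.03 [0.58  0.327 0.061] w 0.0852 F [-0.4 -0.1  0.4]
grip 9.46 [0.5787 0.326  0.0614] w 0.0499 F [-4.4 -2.9  9.1]
dj [ 0.  -0.  -0.1 -0.1 -0.  61. ]
[-0.01  0.03 -0.05] [ 0.24 -0.27  0.39] turned 10.61 [0.5791 0.3263 0.0616] w 0.0495 F [ 1.5  0.7 -1.7]
up 11.87 [0.579  0.3262 0.159 ] w 0.0856 F [-0.7 -0.2 -0.1]
```

```bash
cat > dish.py <<'E'
from h import *
import sys
np.set_printoptions(precision=4,suppress=True)
G=.0217
def look(cands):
    cs=cuts("dish1"); out=[]
    for X in cands:
        q=fit_dish(cs,X,0,30,(0,1,3)); out.append(q); print("  dish",X,q)
    return out
def pick(q,base,n):
    x,y,_,a=q; a=np.degrees(a); bx,by,bz,ba=base; b=np.degrees(ba)
    best=None
    for k in(0,180):
        A=ikd((x,y,.13),a+k)
        B=ikd((bx,by,.15),b+k)
        if A is None or B is None: continue
        c=max(abs(A[5]),abs(B[5])) 
        if best is None or c<best[0]: best=(c,k)
    k=best[1]; print(best)
    down((x,y,.13),a+k); robot.servo_line([x,y,G]); rep(" down")
    robot.gripper_close(30); rep(" grip")
    robot.servo_line([x,y,.15],vel=.2); rep(" lift")
    zt=bz+.014*n+G
    down((bx,by,max(.15,zt+.05)),b+k); rep(" over")
    robot.servo_line([bx,by,zt+.014],vel=.15); rep(" near")
    robot.servo_line([bx,by,zt+.002],vel=.03); rep(" at")
    robot.release(); rep(" open")
    robot.servo_line([bx,by,max(.15,zt+.05)],vel=.2)
E
python3 - <<'E'
from dish import *
q=look([(.4555,-.0473)])[0]
cb=cuts("basedish",False); b=fit_dish(cb,(.511,.192),.004,20,(0,1,3)); print("base",b)
for n in CAM: print(n,fit_dish({n:cb[n]},(.511,.192),.004,20,(0,1,3)))
cs=cuts("dish1",False)
for n in CAM: print(n,fit_dish({n:cs[n]},(.4555,-.047),0,20,(0,1,3)))
pick(q[0],(b[0][0],b[0][1],.004,b[0][3]),1)
ims={n:viewer.snapshot(n) for n in CAM}
for n in CAM: cv2.imwrite(f"pics/{n}1.png",cv2.resize(ims[n][150:320,120:400] if n=="top" else ims[n][230:380,200:400],None,fx=2.8,fy=2.8,interpolation=cv2.INTER_CUBIC)[:,:,::-1])
E
```

```text
dish (0.4555, -0.0473) (array([ 0.4561, -0.0477,  0.    ,  4.6439]), np.float64(0.937), ['top', 'side'])
base (array([ 0.5115,  0.1921,  0.004 , -0.041 ]), np.float64(0.857), ['top', 'side'])
top (array([ 0.5121,  0.1917,  0.004 , -0.0336]), np.float64(0.966), ['top'])
side (array([ 0.5093,  0.192 ,  0.004 , -0.0527]), np.float64(0.752), ['side'])
top (array([ 0.4569, -0.048 ,  0.    ,  4.6268]), np.float64(0.936), ['top'])
side (array([ 0.4564, -0.0467,  0.    ,  4.6495]), np.float64(0.945), ['side'])
(np.float64(87.94592871359332), 180)
 down 14.61 [ 0.4568 -0.0476  0.0222] w 0.0854 F [ 0.4 -0.1  0.7]
 grip 14.99 [ 0.4568 -0.0478  0.0227] w 0.0561 F [-1.8  0.1  6.8]
 lift 15.78 [ 0.4554 -0.0477  0.1491] w 0.0557 F [ 0.5  0.7 -1.6]
 over 16.83 [0.5107 0.1912 0.1489] w 0.0561 F [-0.6 -0.8 -1.6]
 near 17.62 [0.5122 0.1919 0.0544] w 0.0559 F [ 0.2 -0.  -1.5]
 at 18.18 [0.5113 0.1921 0.0415] w 0.0558 F [ 0.2 -0.7 -1. ]
 open 18.58 [0.5117 0.1921 0.0419] w 0.0856 F [0.3 0.1 0.3]
```

Run:
```python
from dish import *
down((.40,-.06,.22),0); rep("park")
ims={n:viewer.snapshot(n) for n in CAM}
A=cv2.resize(ims["top"][190:320,140:300],(800,300)[:1]*0 or (370,300)); B=cv2.resize(ims["side"][240:370,210:370],(370,300))
cv2.imwrite("pics/a1.png",np.hstack([A,B])[:,:,::-1])
for X in[(.4505,.3265,.084),(.5795,.3265,.084)]: print([capangle(n,np.array(X),ims[n]) for n in CAM])
cb=cuts("basedish",False)
print([(n,[(d["conf"],d["pixels"].sum()) for d in cb[n]]) for n in cb])
print(fit_dish(cb,(.511,.192),.018,20)); 
for n in CAM: print(n,fit_dish({n:cb[n]},(.511,.192),.018,20,(0,1,3)))
look([(.448,-.225),(.641,-.229),(.631,-.046)])
```

```text
park 21.59 [ 0.4001 -0.0599  0.2199] w 0.0858 F [-0.3  0.4 -0.2]
[(np.float64(-0.028388486886519404), np.float64(61082.0)), (np.float64(-0.13184687469034095), np.float64(173431.0))]
[(np.float64(0.03539307431651939), np.float64(56595.0)), (np.float64(-0.01587112260655177), np.float64(157552.0))]
[('top', [(0.73, np.int64(372)), (0.24, np.int64(362))]), ('side', [(0.62, np.int64(289))])]
(array([ 0.5093,  0.2038,  0.018 , -0.0448]), np.float64(0.241), ['side'])
top None
side (array([ 0.5093,  0.2038,  0.018 , -0.0448]), np.float64(0.241), ['side'])
  dish (0.448, -0.225) (array([ 0.4472, -0.2221,  0.    ,  0.3653]), np.float64(0.937), ['side'])
  dish (0.641, -0.229) (array([ 0.6403, -0.2297,  0.    ,  1.7786]), np.float64(0.948), ['top', 'side'])
  dish (0.631, -0.046) (array([ 0.6314, -0.0465,  0.    ,  1.5388]), np.float64(0.948), ['top', 'side'])
```

View pics/a1.png

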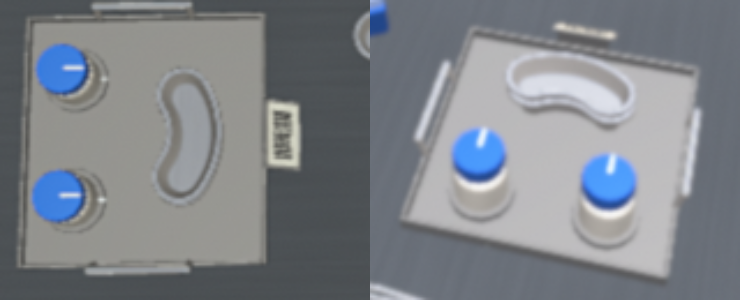

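Both cap lines point right, at the ticks, so the caps are tight. The first dish sits in the base dish. I'll check its height and carry on.

Run:
```python
from dish import *
cs=cuts("dish1"); s=fit_dish(cs,(.511,.192),.018,20); print("stack",s)
for n in CAM: print(n,fit_dish({n:cs[n]},(.511,.192),.018,20,(0,1,3)))
B=(.5115,.1921,.004,-.041)
q=fit_dish(cs,(.631,-.0465),0,30,(0,1,3)); print(q)
pick(q[0],B,2)
down((.40,-.06,.22),0); rep("park")
cs=cuts("dish1"); s=fit_dish(cs,(.511,.192),.032,20); print("stack",s)
for n in CAM: print(n,fit_dish({n:cs[n]},(.511,.192),.032,20,(0,1,3)))
for X in [(.448,-.225),(.641,-.229)]: print(fit_dish(cs,X,0,30,(0,1,3)))
ims={n:viewer.snapshot(n) for n in CAM}
cv2.imwrite("pics/a2.png",np.hstack([cv2.resize(ims["top"][190:320,140:300],(370,300)),cv2.resize(ims["side"][240:370,210:370],(370,300))])[:,:,::-1])
```

```text
stack (array([0.5138, 0.1912, 0.018 , 6.2463]), np.float64(0.919), ['top', 'side'])
top (array([ 0.5139,  0.1914,  0.018 , -0.0317]), np.float64(0.958), ['top'])
side (array([0.5127, 0.1905, 0.018 , 6.2374]), np.float64(0.887), ['side'])
(array([ 0.631 , -0.0466,  0.    ,  1.5535]), np.float64(0.942), ['top', 'side'])
(np.float64(93.23559132276414), 180)
 down 26.89 [ 0.6318 -0.0467  0.0225] w 0.0854 F [ 0.1 -0.1  0.8]
 grip 27.27 [ 0.6319 -0.0467  0.023 ] w 0.0562 F [-1.  -0.1  6.2]
 lift 28.07 [ 0.6301 -0.0465  0.1487] w 0.0559 F [ 0.3 -0.1 -1. ]
 over 29.83 [0.5115 0.1918 0.1496] w 0.056 F [-0.2 -1.  -0.8]
 near 30.53 [0.5121 0.1921 0.0683] w 0.0561 F [ 0.6  0.3 -0.7]
 at 31.08 [0.5114 0.1921 0.0556] w 0.0557 F [ 0.2  0.  -0.5]
 open 31.49 [0.5116 0.1921 0.0559] w 0.0858 F [-0.6 -1.1  0.7]
park 34.33 [ 0.4    -0.0598  0.2197] w 0.0857 F [ 0.5 -0.3  0.6]
stack (array([ 0.5135,  0.1916,  0.0303, -0.0389]), np.float64(0.909), ['top', 'side'])
top (array([ 0.5132,  0.1914,  0.032 , -0.0399]), np.float64(0.962), ['top'])
side (array([ 0.5133,  0.1922,  0.032 , -0.0572]), np.float64(0.854), ['side'])
(array([ 0.4478, -0.2225,  0.    ,  6.6751]), np.float64(0.903), ['side'])
(array([ 0.6407, -0.2298,  0.    ,  1.784 ]), np.float64(0.917), ['top', 'side'])
```

View pics/a2.png

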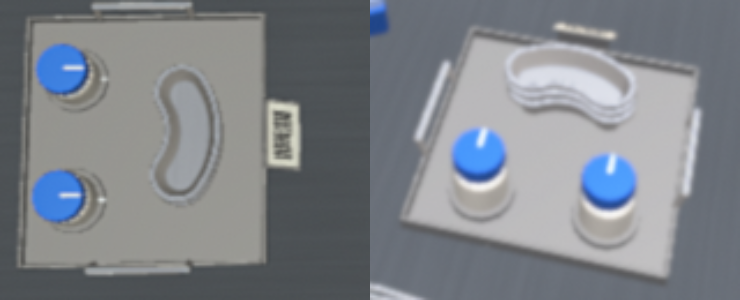

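The rims are evenly spaced and both dishes are home. Next are the other two.

Run:
```python
from dish import *
B=(.5122,.1919,.004,-.041)
cs=cuts("dish1"); q=fit_dish(cs,(.6405,-.2297),0,30,(0,1,3)); print(q)
pick(q[0],B,3)
down((.40,.04,.2),0); rep("park")
cs=cuts("dish1"); s=fit_dish(cs,(.512,.192),.046,20); print("stack",s)
q=fit_dish(cs,(.4478,-.2235),0,30,(0,1,3)); print(q)
for n in CAM: print(n,fit_dish({n:cs[n]},(.4478,-.2235),0,30,(0,1,3)))
if len(q[2])==2 and s[1]>.85 and abs(s[0][2]-.046)<.005:
    pick(q[0],B,4)
    down((.40,.04,.25),0); rep("park")
    cs=cuts("dish1"); s=fit_dish(cs,(.512,.192),.060,20); print("stack",s)
ims={n:viewer.snapshot(n) for n in CAM}
cv2.imwrite("pics/a3.png",np.hstack([cv2.resize(ims["top"][190:320,140:300],(370,300)),cv2.resize(ims["side"][240:370,210:370],(370,300))])[:,:,::-1])
t=ims["top"][190:290,420:520]; cv2.imwrite("pics/sc.png",cv2.resize(t,(600,600),interpolation=cv2.INTER_CUBIC)[:,:,::-1])
```

```text
(array([ 0.6409, -0.2294,  0.    ,  1.7958]), np.float64(0.933), ['top', 'side'])
(np.float64(122.58775700931973), 180)
 down 39.94 [ 0.6417 -0.2297  0.0227] w 0.0856 F [-0.2  0.3  0.2]
 grip 40.33 [ 0.6417 -0.2298  0.0232] w 0.0561 F [-1.1 -0.   5.9]
 lift 41.12 [ 0.6401 -0.2291  0.1486] w 0.0559 F [ 0.8  0.4 -1.2]
 over 43.28 [0.5123 0.1916 0.1498] w 0.0559 F [-0.9 -0.3 -1. ]
 near 43.89 [0.5126 0.1918 0.0821] w 0.0561 F [ 1.8 -0.2 -0. ]
 at 44.44 [0.5121 0.1919 0.0696] w 0.0557 F [-0.1 -0.2 -0.9]
 open 44.85 [0.5123 0.1919 0.0699] w 0.0858 F [-0.4  0.3  0. ]
park 48.29 [0.4    0.0401 0.1999] w 0.0853 F [ 0.4  1.1 -0.8]
stack (array([ 0.5155,  0.1911,  0.0458, -0.0379]), np.float64(0.912), ['top', 'side'])
(array([ 0.4748, -0.2026,  0.    ,  0.3905]), np.float64(0.888), ['top', 'side'])
top (array([ 0.4745, -0.2026,  0.    ,  6.6721]), np.float64(0.961), ['top'])
side (array([ 0.4798, -0.201 ,  0.    ,  0.4719]), np.float64(0.83), ['side'])
(np.float64(45.48860963655397), 180)
 down 51.31 [ 0.4754 -0.2028  0.0224] w 0.0855 F [-0.1  0.2  1.1]
 grip 51.69 [ 0.4755 -0.2029  0.0229] w 0.0563 F [-0.9  0.2  5. ]
 lift 52.48 [ 0.4741 -0.2024  0.1491] w 0.0564 F [-0.8 -0.2 -1.2]
 over 53.96 [0.5121 0.1911 0.1495] w 0.0562 F [ 0.1  0.  -0.9]
 near 54.47 [0.5123 0.1913 0.0958] w 0.0563 F [-1.  -0.4 -0.6]
 at 55.02 [0.5124 0.1919 0.0838] w 0.0562 F [ 1.2 -0.4 -1.1]
 open 55.42 [0.5121 0.1919 0.0837] w 0.085 F [-0.   0.  -0.5]
park 58.8 [0.4    0.04   0.2499] w 0.0851 F [-0.4  0.6 -0.3]
stack (array([ 0.5125,  0.1914,  0.06  , -0.0523]), np.float64(0.917), ['top', 'side'])
```

View pics/a3.png

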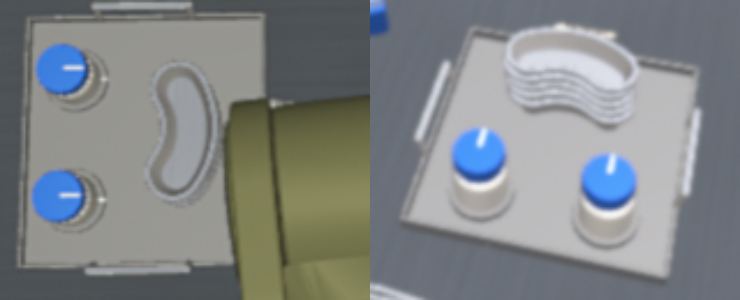

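View pics/sc.png

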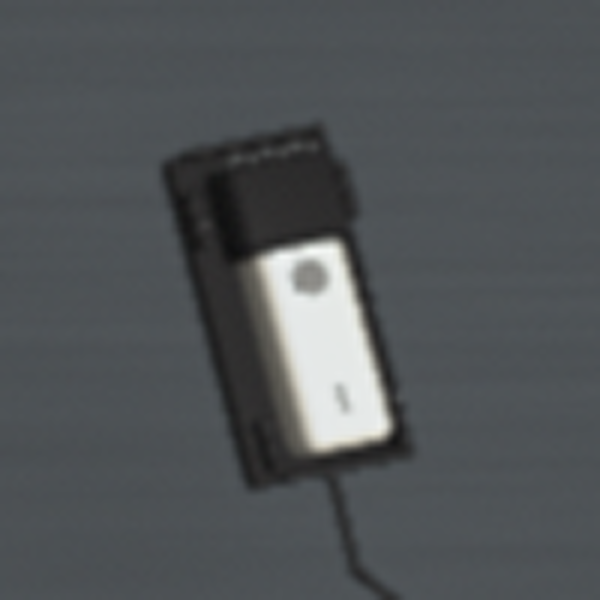

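All five rims are evenly nested (the fit gives 60 mm), including the dish that was knocked aside. The scanner handle is white, centred near (320,345) in the crop, with the window up. Now I'll fit the scanner, dock and label.

```bash
cat > s.py <<'E'
from h import *
np.set_printoptions(precision=4,suppress=True)
def blob(im,cond,n,X,r):
    k=np.zeros(cond.shape,np.uint8); u=proj(n,X)[0]; cv2.circle(k,tuple(int(round(v)) for v in u),r,1,-1)
    b=cv2.morphologyEx((cond&(k>0)).astype(np.uint8),cv2.MORPH_CLOSE,np.ones((5,5),np.uint8))
    c,l,st,_=cv2.connectedComponentsWithStats(b); return l==1+np.argmax(st[1:,4])
HAND=box(-.06,.020,-.018,.018,[0,.008,.016,.024,.031])
if __name__=="__main__":
    down((.40,-.1,.2),0)
    ims={n:viewer.snapshot(n) for n in CAM}; X=np.array([.51,-.41,.03])
    g={n:ims[n].astype(int).min(2) for n in CAM}
    w={n:blob(ims[n],g[n]>115,n,X,28) for n in CAM}
    print({n:w[n].sum() for n in w})
    for fr in((0,1,3),(0,1,2,3)): print("handle",fit(w,HAND,[.526,-.409,.012,.25],fr))
    for n in CAM: print(n,fit({n:w[n]},HAND,[.526,-.409,.012,.25],(0,1,3)))
    X=np.array([.526,-.409,.012]); u={n:blob(ims[n],(ims[n].max(2)<50)|(g[n]>115),n,X,45) for n in CAM}
    U=DOCK+box(-.07,-.043,-.035,.035,[.024])+box(.03,.07,-.035,.035,[.024])
    print("union",{n:u[n].sum() for n in u},fit(u,U+[q+[0,0,.012] for q in SCAN],[.526,-.409,0,.25],(0,1,3)))
    L=np.array([.515,.099,.024]); l={n:blob(ims[n],(ims[n][...,0].astype(int)>140),n,L,28) for n in CAM}
    print({n:l[n].sum() for n in l})
    for n in CAM: print("label",n,fit({n:l[n]},LABEL,[*L,0],(0,1,3)))
    print([mark_of(n,"label") for n in CAM])
    for n,r in(("top",(slice(190,290),slice(220,320))),): cv2.imwrite("pics/lab.png",cv2.resize(ims[n][r],(500,500),interpolation=cv2.INTER_CUBIC)[:,:,::-1])
    # scan pose reachability
    lab=np.array([.515,.099,.024]); nrm=np.array([0,-c45,c45]); sx=-nrm
    for ph in range(-90,91,15):
        z0=np.array([0,c45,c45]); y0=np.cross(z0,sx)
        R=np.c_[sx,y0,z0]@Rot.from_euler("x",ph,degrees=True).as_matrix()
        org=lab+.1*nrm-R@[.06,0,.017]
        for fl in(0,180):
            T=R@Rot.from_euler("x",180,degrees=True).as_matrix()@Rot.from_euler("z",fl,degrees=True).as_matrix()
            tcp=org+R@[-.005,0,.0]
            a=robot.ik(list(tcp),list(Rot.from_matrix(T).as_euler("xyz",degrees=True)))
            if a is not None: print(ph,fl,np.round(a,0),tcp)
E
python3 s.py
```

```text
{'top': np.int64(510), 'side': np.int64(317)}
handle (array([ 0.5285, -0.4144,  0.012 ,  0.2273]), np.float64(0.8304252072827305))
handle (array([ 0.5276, -0.4086,  0.0169,  0.1857]), np.float64(0.8309477295009928))
top (array([ 0.5292, -0.4082,  0.012 ,  0.2691]), np.float64(0.7495779403489027))
side (array([ 0.5284, -0.4146,  0.012 ,  0.2306]), np.float64(0.9198699560145344))
union {'top': np.int64(1475), 'side': np.int64(613)} (array([ 0.5275, -0.4134,  0.    ,  0.2373]), np.float64(0.8002385104355223))
{'top': np.int64(1093), 'side': np.int64(1113)}
label top (array([ 0.5173,  0.1312,  0.024 , -0.5882]), np.float64(0.34635178408051237))
label side (array([ 0.5333,  0.1426,  0.024 , -3.0453]), np.float64(0.3669508638097375))
[[{'point': [0.5129, 0.0992, 0.0281], 'conf': 0.74}], [{'point': [0.5128, 0.0988, 0.0202], 'conf': 0.49}, {'point': [0.5094, 0.2159, 0.0981], 'conf': 0.19}]]
-30 0 [ 26.   8. -52.  14. -50.  96.] [ 0.5235 -0.0281  0.1303]
-30 180 [ 26.   8. -52.  14. -50. -84.] [ 0.5235 -0.0281  0.1303]
-15 0 [ 24.  17. -34.  43. -47. 110.] [ 0.5194 -0.0293  0.1291]
-15 180 [ 24.  17. -34.  43. -47. -70.] [ 0.5194 -0.0293  0.1291]
0 0 [ 22.  27. -18.  65. -41. 119.] [ 0.515  -0.0297  0.1287]
0 180 [ 22.  27. -18.  65. -41. -61.] [ 0.515  -0.0297  0.1287]
15 0 [ 18.  38.  -3.  83. -35. 125.] [ 0.5106 -0.0293  0.1291]
15 180 [ 18.  38.  -3.  83. -35. -55.] [ 0.5106 -0.0293  0.1291]
30 0 [ 15.  49.  12.  99. -28. 129.] [ 0.5065 -0.0281  0.1303]
30 180 [ 15.  49.  12.  99. -28. -51.] [ 0.5065 -0.0281  0.1303]
45 0 [ 11.  60.  27. 115. -21. 132.] [ 0.503  -0.0262  0.1322]
45 180 [ 11.  60.  27. 115. -21. -48.] [ 0.503  -0.0262  0.1322]
```

View pics/lab.png

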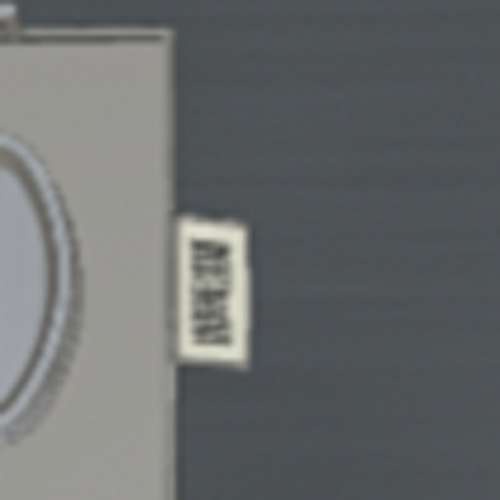

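Run:
```python
from s import *
def back(n,u,z):
    c=CAM[n]; f=210/np.tan(np.radians(c["fovy"]/2)); d=c["R"].T@np.array([(u[0]-c["cx"])/f,(u[1]-c["cy"])/f,1]); o=-c["R"].T@c["t"]; return o+d*(z-o[2])/d[2]
ims={n:viewer.snapshot(n) for n in CAM}
im=ims["top"].astype(int)
P=[back("top",(420+(a+.5)/6-.5,190+(b+.5)/6-.5),.043) for a,b in[(262,250),(348,240),(392,440),(310,455)]]; print(np.array(P),np.mean(P,0))
TOP=[rect(-.06,.020,-.018,.018,.031)]
for th in(170,200):
    b=blob(im,im.min(2)>th,"top",np.array([.51,-.41,.04]),28); print(b.sum(),fit({"top":b},TOP,[.5275,-.4134,.012,.237],(0,1,3)))
for th in(180,200):
    b=blob(im,im[...,0]>th,"top",np.array([.515,.1,.024]),22); print(b.sum(),fit({"top":b},LABEL,[.515,.1,.024,0],(0,1,3)),fit({"top":b},LABEL,[.515,.1,.024,0],(0,1)))
P=[back("top",(220+(a+.5)/5-.5,190+(b+.5)/5-.5),z) for a,b,z in[(178,215,.039),(249,225,.009),(249,366,.009),(178,360,.039)]]; print(np.array(P),np.mean(P,0))
print([mark_of(n,"scanner") for n in CAM],[mark_of(n,"dock") for n in CAM],[mark_of(n,"scanner_window") for n in CAM])
```

```text
[[ 0.5462 -0.3877  0.043 ]
 [ 0.5498 -0.4227  0.043 ]
 [ 0.4689 -0.433   0.043 ]
 [ 0.4634 -0.3999  0.043 ]] [ 0.5071 -0.4108  0.043 ]
442 (array([ 0.5267, -0.4067,  0.012 ,  0.1664]), np.float64(0.8789125826162864))
376 (array([ 0.5272, -0.4065,  0.012 ,  0.128 ]), np.float64(0.7458467641953881))
180 (array([ 0.5157,  0.1011,  0.024 , -0.0113]), np.float64(0.5082549263270016)) (array([0.5154, 0.1009, 0.024 , 0.    ]), np.float64(0.5079872204472844))
114 (array([0.5156, 0.1001, 0.024 , 0.031 ]), np.float64(0.3303151032234697)) (array([0.5155, 0.0991, 0.024 , 0.    ]), np.float64(0.3281165677280087))
[[0.5514 0.1168 0.039 ]
 [0.5505 0.0832 0.009 ]
 [0.4802 0.0839 0.009 ]
 [0.4808 0.117  0.039 ]] [0.5157 0.1002 0.024 ]
[[{'point': [0.7087, -0.347, 0.0004], 'conf': 0.75}, {'point': [0.5279, -0.411, 0.0117], 'conf': 0.69}, {'point': [0.5132, 0.0979, 0.029], 'conf': 0.31}], [{'point': [0.5274, -0.407, 0.0087], 'conf': 0.95}]] [[{'point': [0.5238, -0.4087, -0.0018], 'conf': 0.71}], [{'point': [0.5241, -0.4102, -0.0003], 'conf': 0.75}]] [[{'point': [0.4573, 0.3295, 0.0846], 'conf': 0.69}, {'point': [0.5824, -0.3907, 0.0305], 'conf': 0.67}], [{'point': [0.5851, -0.3928, 0.0326], 'conf': 0.88}]]
```

```bash
cat > scan.py <<'E'
from h import *
np.set_printoptions(precision=4,suppress=True)
psi=.165; o=np.array([.5272,-.4090]); g=o-.005*np.array([np.cos(psi),np.sin(psi)]); yaw=np.degrees(psi)+180; zt=.018
lab=np.array([.5155,.1000,.024]); nrm=np.array([0,-c45,c45])
Rs=np.c_[-nrm,np.cross([0,c45,c45],-nrm),[0,c45,c45]]
T=Rs@Rot.from_euler("x",180,degrees=True).as_matrix()@Rot.from_euler("z",180,degrees=True).as_matrix()
E=[float(v) for v in Rot.from_matrix(T).as_euler("xyz",degrees=True)]
tcp=lab+.1*nrm+Rs@[-.065,0,.006-.017]; pre=tcp+.05*nrm
E
python3 - <<'E'
from scan import *
down((*g,.16),yaw); robot.servo_line([*g,zt]); rep("down")
robot.gripper_close(50); rep("grip")
robot.servo_line([*g,.2],vel=.12); rep("lift")
print(robot.ik(list(pre),E),tcp,E)
robot.move_pose([float(v) for v in pre],E); rep("pre")
robot.servo_line([float(v) for v in tcp],vel=.06); rep("scan")
robot.sleep(.5)
ims={n:viewer.snapshot(n) for n in CAM}
print([mark_of(n,"scanner_window") for n in CAM],"want",lab+.1*nrm)
print([mark_of(n,"scanner") for n in CAM],"want",lab+.1*nrm-Rs@[.06,0,.017],robot.current_ee_rot())
cv2.imwrite("pics/scan.png",np.hstack([cv2.resize(ims["top"][170:310,220:360],(400,400)),cv2.resize(ims["side"][150:290,230:370],(400,400))])[:,:,::-1])
E
```

```text
down 68.79 [ 0.523  -0.4104  0.0191] w 0.0851 F [-0.4  0.5  0.8]
grip 69.31 [ 0.5227 -0.41    0.0187] w 0.0354 F [-0.   0.7  5.6]
lift 70.97 [ 0.5219 -0.4095  0.1991] w 0.035 F [ 0.5 -0.2 -2.1]
[ 18.6689  23.0164 -18.4059  66.3275 -42.0595 -64.4601] [ 0.5155 -0.0245  0.1329] [-179.99999999999997, -45.00000000000001, -90.00000000000003]
pre 72.34 [ 0.5159 -0.0604  0.1684] w 0.0354 F [ 0.2 -0.4 -2.3]
scan 73.33 [ 0.5156 -0.0244  0.1331] w 0.0348 F [ 0.4 -0.7 -2.1]
[[{'point': [0.5168, 0.0311, 0.0971], 'conf': 0.56}], [{'point': [0.5163, 0.0297, 0.0975], 'conf': 0.66}]] want [0.5155 0.0293 0.0947]
[[{'point': [0.5152, -0.0331, 0.1264], 'conf': 0.88}], [{'point': [0.5137, -0.0259, 0.1223], 'conf': 0.63}, {'point': [0.5246, -0.4095, -0.0011], 'conf': 0.56}]] want [ 0.5155 -0.0252  0.1251] [-179.9977  -44.997   -89.9998]
```

View pics/scan.png

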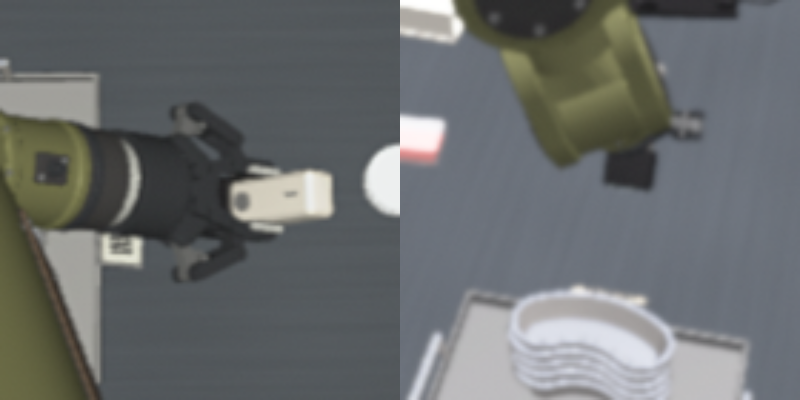

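The scanner is in place. In the top crop its axis tilt matches what perspective predicts, and the window marks are within 3 mm of target. I'll hold it, then dock it.

Run:
```python
from scan import *
robot.sleep(1.8); rep("held")
robot.servo_line([float(v) for v in pre],vel=.1)
down((*g,.2),yaw); rep("over")
robot.servo_line([*g,.05],vel=.12); robot.servo_line([*g,zt+.001],vel=.03); rep("down")
robot.release(); rep("open")
robot.servo_line([*g,.2],vel=.15)
down((.40,-.1,.25),0); rep("park")
ims={n:viewer.snapshot(n) for n in CAM}
print([mark_of(n,"scanner") for n in CAM],[mark_of(n,"scanner_window") for n in CAM])
cs=cuts("dish1",False); print("stack",fit_dish(cs,(.512,.192),.060,20))
t=ims["top"][190:290,420:520]; s=ims["side"][110:180,290:390]
a=cv2.resize(ims["top"][190:320,140:300],(390,300)); b=cv2.resize(ims["side"][230:360,210:370],(390,300))
cv2.imwrite("pics/end.png",np.vstack([np.hstack([cv2.resize(t,(390,300)),cv2.resize(s,(390,300))]),np.hstack([a,b])])[:,:,::-1])
```

```text
held 75.92 [ 0.5155 -0.0245  0.1329] w 0.0351 F [-1.1 -0.4 -1.7]
over 77.94 [ 0.5225 -0.408   0.199 ] w 0.0351 F [ 0.3  0.4 -1.7]
down 80.53 [ 0.5225 -0.41    0.0192] w 0.0352 F [ 1.2  0.2 -2.1]
open 81.08 [ 0.5223 -0.4099  0.0191] w 0.0853 F [ 0.3 -0.5 -0.7]
park 85.55 [ 0.4001 -0.1001  0.25  ] w 0.0851 F [-1.6  1.2  0.1]
[[{'point': [0.5242, -0.4141, 0.0113], 'conf': 0.72}], [{'point': [0.5245, -0.4101, 0.011], 'conf': 0.69}, {'point': [0.6485, 0.4537, 0.0005], 'conf': 0.22}]] [[{'point': [0.5871, -0.3972, 0.0298], 'conf': 0.63}], [{'point': [0.5828, -0.3963, 0.0334], 'conf': 0.84}, {'point': [0.6452, 0.4504, 0.0001], 'conf': 0.6}]]
stack (array([ 0.5124,  0.1916,  0.059 , -0.0471]), np.float64(0.915), ['top', 'side'])
```

View pics/end.png

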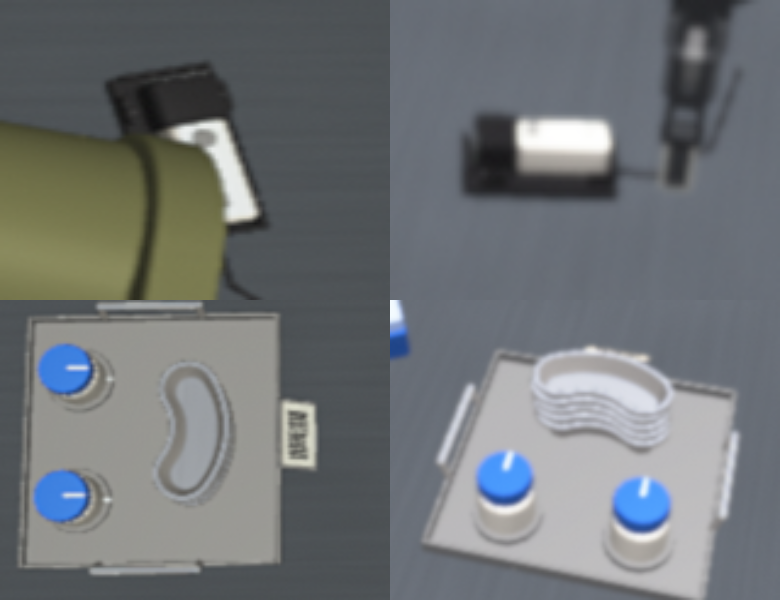

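The scanner lies flat in the dock, the stack is home, and both cap lines are on their ticks. I'm handing in the job.

```bash
python3 -c "
from bench import robot
print(robot.finish_job())"
```

```text
the job is handed in; nothing more can be done
None
```

The job is handed in (no verdict came back): both caps are tight, all four loose dishes are nested in the base dish, and the scanner was held over 2 s about 10 cm from the label and laid back in its dock.

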